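# Load a spice jar into a one-way feed rack

### The job

Stand the tall spice jar with the black cap on the open front end of the feed rack and slide it along the lane, through the red one-way gate, until the gate has clicked shut behind it and the sprung end plate holds it back against the gate. Push gently but firmly (the end plate must never be rammed: stay under 25 N), take the jar through the gate and not over it, then let go and leave it standing there; do not disturb the salt shaker.

Things in the scene. Friction and masses are not known exactly. Their poses are not given: they have to be found in the camera images.
- spice_b: the jar to load: clear spice jar with a dark green and black label and a black cap, a cylinder 41 mm in diameter and 105 mm high (cap: top 20 mm, same width), about 0.11 kg, loose, upright on the worktop at the start. Origin at the centre of its underside, z up its axis.
- rack: feed rack, fixed: pale wooden base 240 mm long (x) x 110 wide (y) x 6 thick; origin at the centre of its underside, z up. Jars stand on the base (top z = 6 mm) and are pushed along +x on the centre line y = 0. Steel rails flare in from 68 to 47 mm apart between x = -85 and -55 mm, then run parallel, 47 mm apart inside, 5 thick, tops z = 19 mm, to x = +115 mm.
- lane_front (a point): point on the rack's base top, on the lane's centre line at x = -95 mm, where a jar can be stood down: open apron, before the gate. The rails' flared mouth begins 10 mm farther on. Axes as the rack's.
- gate_middle (a point): mark on the base, on the centre line at x = -10 mm. The red flap's tip stands over it, 4 mm to +y, if the gate unit is in its middle place; the unit (flap and end plate together) is clipped on up to 20 mm either way along x, unmeasured. Flap: z 21 to 37 mm, slanting to +x from a black post 30 mm before its tip at y = +32 mm (z to 43). A passing jar meets about 4 to 7 N, then it drops off.
- lane_axis (a point): mark on the base at x = +13 mm: where the jar's axis is when the flap has just sprung shut behind it, if the gate unit is in its middle place (always 23 mm past the flap's tip). The flap then blocks the way back. Fingers that hold the jar by its two sides, closing across the lane, tips above z = 48 mm over the worktop, clear everything.
- plate_middle (a point): mark on the base at x = +31 mm: under the free face of the white sprung end plate (36 mm wide, z 15 to 75 mm) if the unit is in its middle place. The jar meets it 2.5 mm before the flap shuts; it yields 1 mm for each 3 N: 8 N when the flap shuts, 13 to 18 N is a sure push, damped, hard stop after 14 mm. Behind it, 29 to 63 mm past its face, a black housing 64 mm high.
- gate_unit: the gate unit's fixed clamp strips: two dark steel strips 185 x 10 x 6 mm on the rack's base outside the rails; origin on the centre line of the base top, above the rack's origin, axes as the rack's. It carries the slide with red flap, post, end plate and housing; the slide's place on the strips (up to 20 mm either way) is not given by this pose.
- salt_shaker: bystander: glass salt shaker with a grey top, 44 mm in diameter, 90 mm high, loose; origin at the centre of its underside. Leave it where it stands.
Mind the look-alikes: they are no part of the job. What is shaped like the spice_b but blue or purple is not meant.

How it is judged:
On the way:
1. the jar stands upright on the front end of the rack, before the gate (x of spice_b in the frame of rack between -0.115 and -0.05 m and y of spice_b in the frame of rack between -0.015 and 0.015 m and z of spice_b in the frame of rack below 0.012 m and angle between spice_b's own z axis and vertical below 0.12 rad), for 0.1 s.
At the end, for the whole second after the job is handed in: the jar stands upright (within 0.12 rad) on the rack's base in the lane (within 7 mm of its centre line), at rest and released, held between the shut flap behind it and the sprung end plate ahead of it (their pressures on the jar together more than 8 N) (y of spice_b in the frame of rack between -0.007 and 0.007 m and z of spice_b in the frame of rack below 0.012 m and angle between spice_b's own z axis and vertical below 0.12 rad and x of spice_b in the frame of rack between -0.015 and 0.045 m and contact force between spice_b and gate_unit above 8 N and linear speed of spice_b below 0.02 m/s); the robot touches nothing.
It fails at once if the jar, in the fingers, is pressed against the gate unit (end plate, flap) with more than 28 N (contact force between spice_b and gate_unit above 28 N and contact force between the fingers and spice_b above 1 N).
It fails at once if the jar is lifted over the gate or into the lane from above (more than 10 mm off the base at or beyond the flap) (x of spice_b in the frame of rack between -0.04 and 0.12 m and y of spice_b in the frame of rack between -0.03 and 0.03 m and z of spice_b in the frame of rack above 0.016 m).
It fails at once if the jar tips over (angle between spice_b's own z axis and vertical above 0.7 rad).
It fails at once if the salt shaker is moved by more than 30 mm (distance of salt_shaker from where it was at the start of the episode above 0.03 m).
It also fails if it takes over 54 s, if anything falls off the work surface, if the arm or the gripper's body presses on something with over 40 N, if the wrist force passes 120 N, or if a joint passes its speed limit or range.

### The arm

A 7-joint arm with a two-finger parallel gripper is mounted at the origin on a cart in front of the work surface, level with it; the furniture and walls round the work are solid. World frame = base frame: x ahead of the robot, y to its left, z up, the work surface at z = 0. Lengths are in m, angles in rad, forces in N, time in s.
With the tool pointing down it reaches from about 0.4 to 0.85 m from the base axis. Payload 10.4 kg.
Tool frame: the origin (TCP) lies where the fingers leave the gripper's body, on its centre line; the fingertips stand 70 mm ahead of it and the grasp point (between the pads) lies 51 mm ahead of it; x points along the fingers, y is the direction in which the jaws open and shut, and the axes are right-handed (so a half turn about x gives the same grasp; the last joint's range is limited). The gripper opens to 87 mm and grips with 3 to 60 N. Pads are 19 mm wide; open, the fingers measure 117 mm over their backs; the gripper's body (75 mm by 190 mm) begins 51 mm behind the grasp point.
Start: joints at [-1.263, 0.332, -0.065, 1.46, 0.022, 1.35, -0.088], TCP at [0.203, 0.591, 0.292] pointing down, gripper open.
Joint ranges: [-2.6, 2.6], [-0.5, 2.12], [-1.47, 1.34], [0.16, 2.42], [-1.27, 4.41], [0.06, 2.06], [-2.6, 2.6]. Speed limits (rad/s): [2.22, 2.22, 2.79, 2.79, 3.14, 3.14, 3.14].

### API

Orientations are given as a unit quaternion [x, y, z, w].
In Python, from plant import r gives the robot as it stands. The module is installed in compiled form; this text tells all that it offers.
- The arm moves only by the tool play_rows, never from a script. Its argument "commands" is a list of rows, each an object of numbers: "jaw": the opening, from -1 (shut) to 1 (fully open), so that 0 is half open; "tx", "ty", "tz": the shift along the tool's x, y, z in m; "spin": the turn about the tool's x in degrees. A call has 1 to 8 rows; each row is the pose to reach, as a shift and turn from the pose commanded when the call began, along the tool's axes at that moment; what a row does not reach only later rows make up. A row lasts 1/10 s, in which the tool goes at most 50 mm and 8.59 degrees, less where a joint would pass 70% of its speed; a pose out of reach is approached as far as the arm can. A call with a gripper value outside its range is refused whole. The fingers move at their own pace and stop on an object; "squeeze" is the grip in N (left out, the last holds). Time passes only in rows, so rows that repeat a pose let the fingers close. It gives the time, the measured TCP pose, the force and the opening at its end, in the units of the state.
- r.get_obs(): the state, without advancing time (a new reading comes with each control period).
- r.snapshot(name): name is "scene" or "side" or "wrist"; returns the picture (420x560x3 uint8, red, green, blue); there is no depth.
- r.get_calibration(name): a dict with "fx", "fy", "cx", "cy" (pixels), "view" (4x4, takes a point from world to camera coordinates); the wrist camera has in their place "mount" (4x4, takes a point from camera to tool coordinates, whose origin is the TCP and whose axes are the tool frame's). Camera axes: x right, y up, looking along -z (the intrinsics and any distortion apply to the point x, -y, -z); pixel columns grow to the right and rows downward; lengths in m; the calibration is good to about 2 mm. A picture is of the moment at which its call begins: read the wrist's pose just before it. get_calibration takes no time and is no camera call.
- r.job_done(): hands the job in, once; it reports no verdict.
The state is a dict: "t": time; "q": joint angles; "joint_vel": joint speeds; "effort": joint torques, N m; "tool_pos": TCP position; "eef_rot": TCP orientation; "contact_force": force on the tool from outside, world axes, zero at the start; "moment": the same for the moment, N m; "width": opening from 0.0 (shut) to 1.0 (fully open).
Only numpy, scipy, OpenCV 4.12 (cv2) and the standard library are available. Lean on these libraries where they do the work, as an engineer would, in place of code of your own. Each camera call takes 0.05 s, during which the arm holds its last target. There are 200 camera calls.

## Working session

There is one attempt and no reset: what is moved stays moved. The work goes in short steps, Python scripts to look and compute and a tool call to move; the robot and the scene stay as the last step left them, time stands still between calls to the robot, and variables do not carry over. Pictures are saved under pics/ and viewed, about 8 in all and at most 12, crops included, and the job is handed in when it is done.

Besides the shell and the picture viewer there is one more tool, called after "Call:" in YAML: its name, and indented under it one key for each argument. play_rows: Moves the arm, as the interface text tells. Its arguments: {"type":"object","properties":{"commands":{"type":"array"},"squeeze":{"type":"number"}},"required":["commands"]}

```bash
mkdir -p pics; cat > h.py <<'E'
import numpy as np, cv2
from scipy.spatial.transform import Rotation as R
from plant import r
def view(name,obs=None):
    c=r.get_calibration(name)
    if 'view' in c: V=np.array(c['view'])
    else:
        T=np.eye(4);T[:3,:3]=R.from_quat(obs['eef_rot']).as_matrix();T[:3,3]=obs['tool_pos']
        V=np.linalg.inv(T@np.array(c['mount']))
    return c,V
def ray(cv,u,v):
    c,V=cv;d=np.array([(u-c['cx'])/c['fx'],-(v-c['cy'])/c['fy'],-1.])
    return -V[:3,:3].T@V[:3,3], V[:3,:3].T@d
def onz(cv,u,v,z):
    o,d=ray(cv,u,v);return o+d*(z-o[2])/d[2]
def proj(cv,p):
    c,V=cv;q=V[:3,:3]@np.array(p)+V[:3,3];return c['cx']+c['fx']*q[0]/-q[2], c['cy']-c['fy']*q[1]/-q[2]
E
python3 - <<'E'
from h import *
o=r.get_obs();print(o)
for n in ("scene","side","wrist"):
    c=r.get_calibration(n);print(n,{k:np.round(v,3).tolist() if not isinstance(v,str) else v for k,v in c.items()})
ims=[cv2.cvtColor(r.snapshot(n),cv2.COLOR_RGB2BGR) for n in ("scene","side")]
for n,i in zip(("scene","side"),ims): cv2.imwrite(f"pics/{n}0.png",i)
E
```

```text
{'t': 0.0, 'q': array([-1.26259153,  0.33290753, -0.06468591,  1.46095892,  0.02158539,
        1.34985603, -0.08850848]), 'joint_vel': array([ 0.00168883, -0.00083579,  0.00036292,  0.0005099 , -0.0006865 ,
       -0.00213416,  0.00097984]), 'effort': array([ 1.28578646e-03, -6.23257899e+01,  2.48849066e-02, -3.89901531e+01,
       -6.15486014e-02,  3.94352584e-02,  1.13953201e-04]), 'tool_pos': array([0.2029155 , 0.59084439, 0.29142314]), 'eef_rot': array([ 0.11592256,  0.69752019, -0.11692914,  0.69739166]), 'contact_force': array([0.52470899, 1.05653652, 0.06632286]), 'moment': array([ 0.0277274 ,  0.02787536, -0.00249834]), 'width': 1.0052034203763576}
scene {'fx': 512.714, 'fy': 512.714, 'cx': 277.744, 'cy': 205.832, 'view': [[0.772, -0.636, -0.013, -0.448], [0.446, 0.527, 0.724, -0.151], [-0.454, -0.564, 0.69, -0.914], [0.0, 0.0, 0.0, 1.0]]}
side {'fx': 482.025, 'fy': 482.025, 'cx': 268.574, 'cy': 210.216, 'view': [[-0.999, -0.037, 0.018, 0.476], [0.037, -0.603, 0.797, -0.136], [-0.018, 0.797, 0.604, -0.955], [0.0, 0.0, 0.0, 1.0]]}
wrist {'fx': 304.854, 'fy': 304.854, 'cx': 276.14, 'cy': 209.054, 'mount': [[-0.0, 0.256, -0.967, -0.093], [1.0, -0.001, -0.0, -0.0], [-0.001, -0.967, -0.256, -0.07], [0.0, 0.0, 0.0, 1.0]]}
```

View pics/scene0.png

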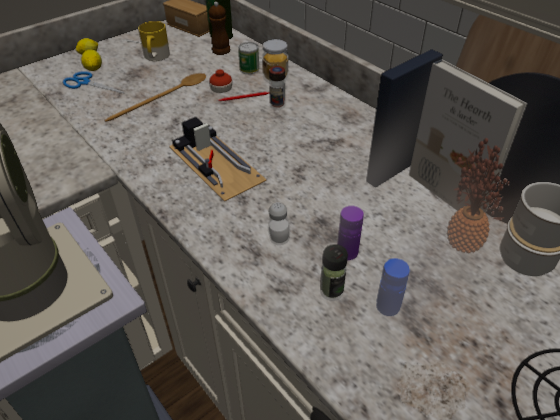

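View pics/side0.png

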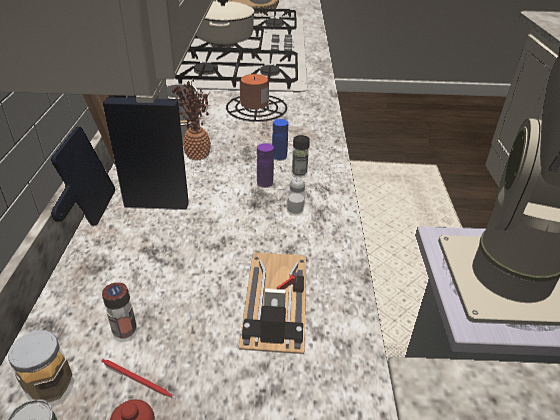

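Candidates in the scene picture: the black-capped jar with green label at (333,270), purple (350,233), blue (391,288), and a reddish jar at (277,85). The one at (333,270), which is (300,155) in the side picture, fits because of its black cap and dark green label. I'll confirm it in a crop and measure the rack.

```bash
python3 - <<'E'
from h import *
S=cv2.imread('pics/scene0.png');D=cv2.imread('pics/side0.png')
a=cv2.resize(S[230:310,300:420],None,fx=3.3,fy=3.3,interpolation=cv2.INTER_CUBIC)   #396x264
a2=cv2.resize(S[115:205,160:280],None,fx=3.3,fy=3.3,interpolation=cv2.INTER_CUBIC)
b=cv2.resize(D[240:360,225:325],None,fx=4,fy=4.68,interpolation=cv2.INTER_CUBIC)
L=np.vstack([a,a2]);b=cv2.resize(b,(400,L.shape[0]));cv2.imwrite('pics/crop1.png',np.hstack([L,b]));print(L.shape)
cs,cd=view('scene'),view('side')
for n,I,c,roi in (('scene',S,cs,(160,110,280,210)),('side',D,cd,(225,240,325,365))):
    x0,y0,x1,y1=roi;h=cv2.cvtColor(I,cv2.COLOR_BGR2HSV)[y0:y1,x0:x1]
    m=cv2.inRange(h,(8,70,90),(25,255,255));m=cv2.morphologyEx(m,cv2.MORPH_OPEN,np.ones((2,2)))
    p=cv2.findNonZero(m)[:,0]+[x0,y0]
    P=np.array([onz(c,u,v,.006)[:2] for u,v in p],np.float32)
    rc=cv2.minAreaRect(P);print(n,len(p),rc)
    print(np.round(cv2.boxPoints(rc),3).tolist())
# target jar: cap top outline in both images, dark pixels
def sil(I,roi):
    x0,y0,x1,y1=roi;g=I[y0:y1,x0:x1].max(2);m=(g<70).astype(np.uint8)
    n,l,s,ce=cv2.connectedComponentsWithStats(m);k=1+np.argmax(s[1:,4]);return s[k]+np.array([x0,y0,0,0,0])
print(sil(S,(312,235,355,305)),sil(D,(285,130,318,180)))
E
```

```text
(561, 396, 3)
scene 1787 ((0.4617099463939667, 0.07156287878751755), (0.24073706567287445, 0.11095144599676132), 87.4878158569336)
[[0.4009999930858612, -0.04600000008940697], [0.5120000243186951, -0.050999999046325684], [0.5220000147819519, 0.1889999955892563], [0.41200000047683716, 0.1940000057220459]]
side 2584 ((0.45925819873809814, 0.08001403510570526), (0.23971772193908691, 0.10901466012001038), 87.77432250976562)
[[0.4000000059604645, -0.03799999877810478], [0.5090000033378601, -0.041999999433755875], [0.5180000066757202, 0.1979999989271164], [0.4090000092983246, 0.20200000703334808]]
[323 235  32  36 832] [293 135  16  15 196]
```

View pics/crop1.png

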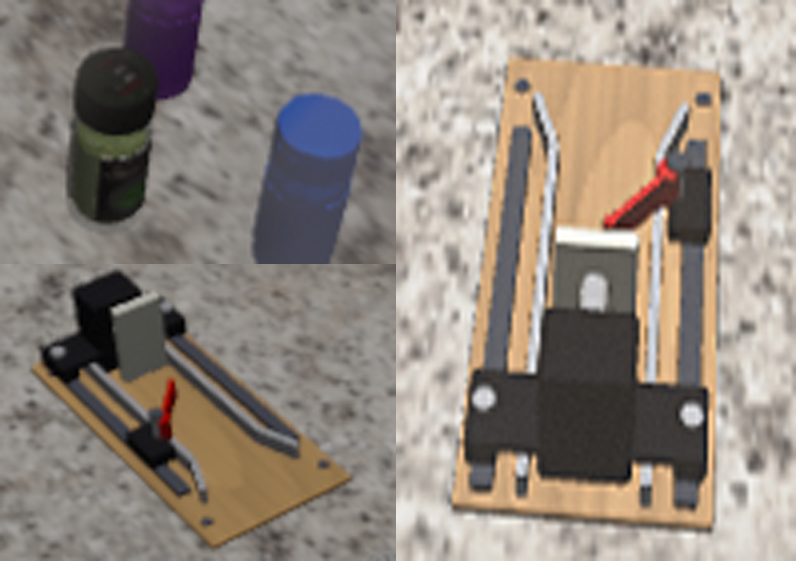

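The crop confirms the target: black cap, green/black label. The rack's open flared end points toward −y world, so the lane runs along about +y. The red flap's post is on the robot's side.

```bash
python3 - <<'E'
from h import *
cs,cd=view('scene'),view('side')
print('jar scene top',onz(cs,335.5,253,.105),'bottom',onz(cs,332.7,289,0),'side top',onz(cd,301,141,.105))
print('purple',onz(cs,351.5,214,.105),'salt top scene',onz(cs,279,209,.09),'blue',onz(cs,396,268,.105))
o=r.get_obs();M=R.from_quat(o['eef_rot']).as_matrix();print(np.round(M,3))
# flap tip and plate top in the side crop: scale 4 x 4.675
for n,(u,v),z in (('tip',(605,228),.029),('plate top front L',(557,230),.075),('plate R',(637,232),.075),('plate back L',(557,247),.075)):
    print(n,onz(cd,225+(u-396)/4,240+v/4.675,z))
for n,(u,v),z in (('tip scene',(168,380),.037),('plate topL',(112,302),.075),('plate topR',(157,292),.075)):
    print(n,onz(cs,160+u/3.3,115+(v-264)/3.3,z))
E
```

```text
jar scene top [ 0.41324604 -0.35276411  0.105     ] bottom [ 0.41987823 -0.34861781  0.        ] side top [ 0.41234761 -0.34051173  0.105     ]
purple [ 0.49731979 -0.30602757  0.105     ] salt top scene [ 0.4185603  -0.20258798  0.09      ] blue [ 0.46406831 -0.43631504  0.105     ]
[[-0.     0.325  0.946]
 [-0.001  0.946 -0.325]
 [-1.    -0.001  0.   ]]
tip [0.45844753 0.07934969 0.029     ]
plate top front L [0.47915224 0.1253049  0.075     ]
plate R [0.44516927 0.12445881 0.075     ]
plate back L [0.47879966 0.13364051 0.075     ]
tip scene [0.45761606 0.08380709 0.037     ]
plate topL [0.45233171 0.13642351 0.075     ]
plate topR [0.4821409  0.12644449 0.075     ]
```

Call:
play_rows:
  commands:
    - {"ty": -0.035,"tz": 0.042,"spin": 8,"jaw": 1}
    - {"ty": -0.065,"tz": 0.08,"spin": 16,"jaw": 1}
    - {"ty": -0.095,"tz": 0.118,"spin": 24,"jaw": 1}
    - {"ty": -0.125,"tz": 0.155,"spin": 32,"jaw": 1}
    - {"ty": -0.155,"tz": 0.19,"spin": 40,"jaw": 1}
    - {"ty": -0.185,"tz": 0.225,"spin": 48,"jaw": 1}
    - {"ty": -0.215,"tz": 0.26,"spin": 56,"jaw": 1}
    - {"ty": -0.245,"tz": 0.295,"spin": 64,"jaw": 1}

```text
schema error: expected keys jaw, tx, ty, tz, spin
```

```bash
cat >> h.py <<'E'
def plan(p,ydir=None):
    """shift in tool axes, to TCP world p, and spin to bring tool y to the angle ydir (deg)"""
    o=r.get_obs();M=R.from_quat(o['eef_rot']).as_matrix();d=M.T@(np.array(p)-o['tool_pos'])
    a=np.degrees(np.arctan2(M[1,1],M[0,1]))
    print('t',round(o['t'],2),'tcp',np.round(o['tool_pos'],4),'yang',round(a,2),'tilt',np.round(M[:,0],3),'F',np.round(o['contact_force'],1),'w',round(o['width'],3))
    print('tx ty tz',np.round(d,4),'spin',None if ydir is None else round((a-ydir+180)%360-180,2))
E
python3 -c "
from h import *
plan((.46,.17,.29),-2.4)"
```

```text
t 0.1 tcp [0.2029 0.5909 0.2916] yang 71.05 tilt [-0.    -0.001 -1.   ] F [0.4 0.3 0.4] w 0.999
tx ty tz [ 0.002  -0.3146  0.3799] spin 73.45
```

Call:
play_rows:
  commands:
    - {"tx": 0,"ty": -0.03,"tz": 0.036,"spin": 8,"jaw": 1}
    - {"tx": 0,"ty": -0.06,"tz": 0.072,"spin": 16,"jaw": 1}
    - {"tx": 0,"ty": -0.09,"tz": 0.108,"spin": 24,"jaw": 1}
    - {"tx": 0,"ty": -0.12,"tz": 0.144,"spin": 32,"jaw": 1}
    - {"tx": 0,"ty": -0.15,"tz": 0.18,"spin": 40,"jaw": 1}
    - {"tx": 0,"ty": -0.18,"tz": 0.216,"spin": 48,"jaw": 1}
    - {"tx": 0,"ty": -0.21,"tz": 0.252,"spin": 56,"jaw": 1}
    - {"tx": 0,"ty": -0.24,"tz": 0.288,"spin": 64,"jaw": 1}

```text
t: 0.9
tool_pos: [0.398, 0.2687, 0.2921]
eef_rot: [0.47, 0.529, -0.47, 0.528]
contact_force: [1.1, 0.7, 0.2]
width: 0.999
```

```bash
python3 -c "
from h import *
plan((.46,.17,.29),-2.4)"
```

```text
t 0.9 tcp [0.398  0.2687 0.2921] yang 6.72 tilt [-0.  0. -1.] F [1.1 0.7 0.2] w 0.999
tx ty tz [0.0021 0.0501 0.1053] spin 9.12
```

Call:
play_rows:
  commands:
    - {"tx": 0,"ty": 0.017,"tz": 0.035,"spin": 4.5,"jaw": 1}
    - {"tx": 0,"ty": 0.034,"tz": 0.07,"spin": 9,"jaw": 1}
    - {"tx": 0,"ty": 0.05,"tz": 0.105,"spin": 9.2,"jaw": 1}
    - {"tx": 0,"ty": 0.05,"tz": 0.105,"spin": 9.2,"jaw": 1}
    - {"tx": 0,"ty": 0.05,"tz": 0.105,"spin": 9.2,"jaw": 1}

```text
t: 1.4
tool_pos: [0.46, 0.172, 0.292]
eef_rot: [-0.51, -0.49, 0.51, -0.49]
contact_force: [-0.1, 0.2, 0.0]
width: 0.999
```

```bash
python3 - <<'E'
from h import *
o=r.get_obs();I=cv2.cvtColor(r.snapshot('wrist'),cv2.COLOR_RGB2BGR)
plan((.414,-.347,.25),-2.4)
c=view('wrist',o);np.savez('w1.npz',p=o['tool_pos'],q=o['eef_rot']);cv2.imwrite('pics/w1.png',I)
h=cv2.cvtColor(I,cv2.COLOR_BGR2HSV);m=cv2.inRange(h,(8,70,90),(25,255,255));m=cv2.morphologyEx(m,cv2.MORPH_OPEN,np.ones((3,3)))
n,l,s,ce=cv2.connectedComponentsWithStats(cv2.dilate(m,np.ones((9,9))));print(s[1:][s[1:,4]>500])
cv2.imwrite('pics/w1b.png',cv2.resize(I,(784,588),interpolation=cv2.INTER_CUBIC))
P=np.array([onz(c,u,v,.006)[:2] for u,v in cv2.findNonZero(m)[:,0]],np.float32)
P=P[np.linalg.norm(P-[.46,.076],axis=1)<.16];rc=cv2.minAreaRect(P);print(rc,np.round(cv2.boxPoints(rc),4).tolist())
E
```

```text
t 1.45 tcp [0.4595 0.1731 0.292 ] yang -2.12 tilt [-0.001  0.    -1.   ] F [-0.9 -0.4 -0.2] w 0.999
tx ty tz [ 0.0419 -0.0262  0.5214] spin 0.28
[[ 233  162   96   20 1886]
 [ 235  201   93   67 5466]
 [  85  252   25   58  996]
 [ 444  253   25   57  965]
 [ 238  288   87   48 3373]]
((0.4623200595378876, 0.07794405519962311), (0.23656143248081207, 0.10976803302764893), 87.779296875) [[0.40290001034736633, -0.038100000470876694], [0.5126000046730042, -0.042399998754262924], [0.5217000246047974, 0.1940000057220459], [0.4120999872684479, 0.19830000400543213]]
```

View pics/w1b.png

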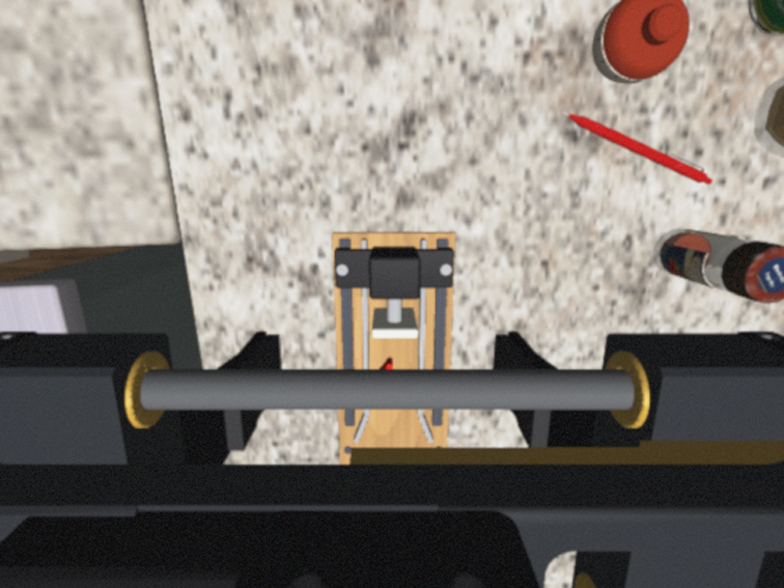

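```bash
python3 - <<'E'
from h import *
z=np.load('w1.npz');c=view('wrist',dict(tool_pos=z['p'],eef_rot=z['q']))
C=np.array([.4618,.0764]);a=np.radians(87.7);ex=np.array([np.cos(a),np.sin(a)]);ey=np.array([-ex[1],ex[0]])
for n,u,v,h in (('plate front L',371,337,.075),('plate front R',418,337,.075),('railin L',366,300,.019),('railin R',422,300,.019),('flap',392,360,.037)):
    p=onz(c,u/1.4,v/1.4,h)[:2];print(n,p,(p-C)@ex,(p-C)@ey)
for x in (-.095,-.01,.03): print(x,C+ex*x)
E
```

```text
plate front L [0.44604515 0.12458609] 0.047514999654945655 0.017675951743855337
plate front R [0.48229338 0.12320141] 0.047586142895420895 -0.018598641362582942
railin L [0.44025268 0.13862013] 0.06130527710147808 0.024026968822348352
railin R [0.49007564 0.13671472] 0.06140088665152957 -0.025832322015283824
flap [0.46142773 0.08803887] 0.01161455221793217 0.0008390561571289405
-0.095 [ 0.45798748 -0.01852347]
-0.01 [0.46139868 0.06640806]
0.03 [0.46300395 0.10637583]
```

Call:
play_rows:
  commands:
    - {"tx": 0,"ty": -0.002,"tz": 0.045,"spin": 0.3,"jaw": 1}
    - {"tx": 0,"ty": -0.004,"tz": 0.09,"spin": 0.3,"jaw": 1}
    - {"tx": 0,"ty": -0.006,"tz": 0.135,"spin": 0.3,"jaw": 1}
    - {"tx": 0,"ty": -0.008,"tz": 0.18,"spin": 0.3,"jaw": 1}
    - {"tx": 0,"ty": -0.01,"tz": 0.225,"spin": 0.3,"jaw": 1}
    - {"tx": 0,"ty": -0.012,"tz": 0.27,"spin": 0.3,"jaw": 1}
    - {"tx": 0,"ty": -0.016,"tz": 0.315,"spin": 0.3,"jaw": 1}
    - {"tx": 0,"ty": -0.02,"tz": 0.36,"spin": 0.3,"jaw": 1}

```text
t: 2.25
tool_pos: [0.4263, -0.1867, 0.2923]
eef_rot: [0.51, 0.49, -0.51, 0.49]
contact_force: [1.7, 0.4, 0.2]
width: 0.999
```

Call:
play_rows:
  commands:
    - {"tx": 0,"ty": -0.001,"tz": 0.045,"spin": 0,"jaw": 1}
    - {"tx": 0,"ty": -0.002,"tz": 0.09,"spin": 0,"jaw": 1}
    - {"tx": 0,"ty": -0.003,"tz": 0.135,"spin": 0,"jaw": 1}
    - {"tx": 0,"ty": -0.004,"tz": 0.18,"spin": 0,"jaw": 1}
    - {"tx": 0,"ty": -0.004,"tz": 0.22,"spin": 0,"jaw": 1}
    - {"tx": 0,"ty": -0.004,"tz": 0.22,"spin": 0,"jaw": 1}
    - {"tx": 0,"ty": -0.004,"tz": 0.22,"spin": 0,"jaw": 1}

```text
t: 2.95
tool_pos: [0.4133, -0.4058, 0.2914]
eef_rot: [-0.51, -0.49, 0.511, -0.489]
contact_force: [0.3, 1.3, 0.2]
width: 0.999
```

```bash
python3 - <<'E'
from h import *
o=r.get_obs();I=cv2.cvtColor(r.snapshot('wrist'),cv2.COLOR_RGB2BGR)
plan((.414,-.347,.20),-2.3)
c=view('wrist',o);np.savez('w2.npz',p=o['tool_pos'],q=o['eef_rot']);print('expected px x1.4',np.array(proj(c,(.414,-.347,.105)))*1.4)
cv2.imwrite('pics/w2b.png',cv2.resize(I,(784,588),interpolation=cv2.INTER_CUBIC))
E
```

```text
t 3.0 tcp [ 0.4139 -0.4048  0.2916] yang -2.36 tilt [-0.001  0.001 -1.   ] F [ 0.3  0.1 -0.4] w 1.0
tx ty tz [ 0.0917 -0.0022 -0.0577] spin -0.06
expected px x1.4 [384.16099902 197.06962573]
```

View pics/w2b.png

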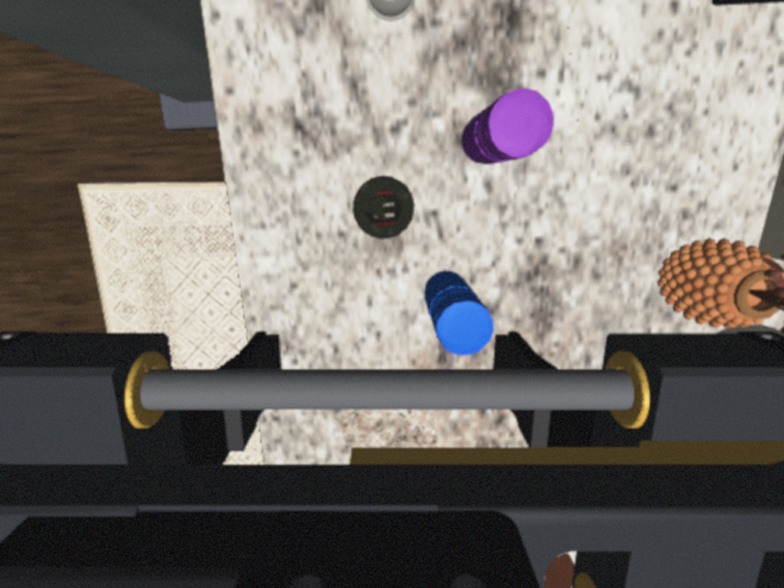

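The wrist picture shows the black-capped jar at (384,206), with purple at (518,124) and blue at (462,325), both clear of the open fingers. This puts the jar at about (0.414, −0.353). I'll descend on it.

Call:
play_rows:
  commands:
    - {"tx": 0.01,"ty": -0.001,"tz": -0.035,"spin": 0,"jaw": 1}
    - {"tx": 0.04,"ty": -0.002,"tz": -0.052,"spin": 0,"jaw": 1}
    - {"tx": 0.08,"ty": -0.002,"tz": -0.052,"spin": 0,"jaw": 1}
    - {"tx": 0.11,"ty": -0.002,"tz": -0.052,"spin": 0,"jaw": 1}
    - {"tx": 0.14,"ty": -0.002,"tz": -0.052,"spin": 0,"jaw": 1}
    - {"tx": 0.16,"ty": -0.002,"tz": -0.052,"spin": 0,"jaw": 1}
    - {"tx": 0.174,"ty": -0.002,"tz": -0.052,"spin": 0,"jaw": 1}
    - {"tx": 0.174,"ty": -0.002,"tz": -0.052,"spin": 0,"jaw": 1}

```text
t: 3.8
tool_pos: [0.4136, -0.352, 0.117]
eef_rot: [0.51, 0.491, -0.51, 0.489]
contact_force: [-0.2, -0.6, 0.6]
width: 1.001
```

Call:
play_rows:
  commands:
    - {"tx": 0,"ty": 0,"tz": 0,"spin": 0,"jaw": -0.2}
    - {"tx": 0,"ty": 0,"tz": 0,"spin": 0,"jaw": -0.2}
    - {"tx": 0,"ty": 0,"tz": 0,"spin": 0,"jaw": -0.4}
    - {"tx": 0,"ty": 0,"tz": 0,"spin": 0,"jaw": -0.6}
    - {"tx": 0,"ty": 0,"tz": 0,"spin": 0,"jaw": -0.6}
    - {"tx": 0,"ty": 0,"tz": 0,"spin": 0,"jaw": -0.6}
    - {"tx": 0,"ty": 0,"tz": 0,"spin": 0,"jaw": -0.6}
    - {"tx": 0,"ty": 0,"tz": 0,"spin": 0,"jaw": -0.6}
  squeeze: 40

```text
t: 4.6
tool_pos: [0.4132, -0.3541, 0.1182]
eef_rot: [0.511, 0.489, -0.511, 0.489]
contact_force: [-0.6, -0.7, 0.5]
width: 0.456
```

Call:
play_rows:
  commands:
    - {"tx": -0.01,"ty": 0,"tz": 0,"spin": 0,"jaw": -0.6}
    - {"tx": -0.03,"ty": 0,"tz": 0,"spin": 0,"jaw": -0.6}
    - {"tx": -0.06,"ty": 0,"tz": 0,"spin": 0,"jaw": -0.6}
    - {"tx": -0.09,"ty": 0,"tz": 0,"spin": 0,"jaw": -0.6}
    - {"tx": -0.12,"ty": 0,"tz": 0,"spin": 0,"jaw": -0.6}
    - {"tx": -0.14,"ty": 0,"tz": 0,"spin": 0,"jaw": -0.6}
    - {"tx": -0.14,"ty": 0,"tz": 0,"spin": 0,"jaw": -0.6}

```text
t: 5.3
tool_pos: [0.4138, -0.355, 0.2612]
eef_rot: [0.511, 0.488, -0.51, 0.49]
contact_force: [1.2, -0.3, -1.6]
width: 0.459
```

```bash
python3 -c "
from h import *
plan((.4587,-.0185,.258),-2.3)"
```

```text
t 5.3 tcp [ 0.4138 -0.355   0.2612] yang -2.48 tilt [ 0.004 -0.002 -1.   ] F [ 1.2 -0.3 -1.6] w 0.459
tx ty tz [ 0.0029  0.0303 -0.3382] spin -0.18
```

Call:
play_rows:
  commands:
    - {"tx": 0,"ty": 0.003,"tz": -0.03,"spin": 0,"jaw": -0.6}
    - {"tx": 0,"ty": 0.007,"tz": -0.075,"spin": 0,"jaw": -0.6}
    - {"tx": 0,"ty": 0.011,"tz": -0.12,"spin": 0,"jaw": -0.6}
    - {"tx": 0,"ty": 0.015,"tz": -0.165,"spin": 0,"jaw": -0.6}
    - {"tx": 0,"ty": 0.019,"tz": -0.21,"spin": 0,"jaw": -0.6}
    - {"tx": 0,"ty": 0.023,"tz": -0.255,"spin": 0,"jaw": -0.6}
    - {"tx": 0,"ty": 0.027,"tz": -0.3,"spin": 0,"jaw": -0.6}
    - {"tx": 0,"ty": 0.03,"tz": -0.33,"spin": 0,"jaw": -0.6}

```text
t: 6.1
tool_pos: [0.4568, -0.0224, 0.2577]
eef_rot: [0.51, 0.49, -0.51, 0.489]
contact_force: [0.8, -0.6, -0.4]
width: 0.463
```

Call:
play_rows:
  commands:
    - {"tx": 0,"ty": 0,"tz": -0.006,"spin": 0,"jaw": -0.6}
    - {"tx": 0,"ty": 0,"tz": -0.006,"spin": 0,"jaw": -0.6}
    - {"tx": 0,"ty": 0,"tz": -0.006,"spin": 0,"jaw": -0.6}

```text
t: 6.4
tool_pos: [0.4573, -0.021, 0.2579]
eef_rot: [-0.511, -0.489, 0.511, -0.489]
contact_force: [0.8, 0.1, -0.8]
width: 0.464
```

```bash
cat >> h.py <<'E'
def avg(n=4):
    P=[]
    for _ in range(n): P.append(r.get_obs());r.snapshot('side')
    p=np.array([o['tool_pos'] for o in P]);print('mean tcp',p.mean(0).round(4),'sd',p.std(0).round(4),'F',np.mean([o['contact_force'] for o in P],0).round(2))
    return p.mean(0)
E
python3 - <<'E'
from h import *
avg();plan((.4587,-.0185,.14),-2.3)
for n in('scene','side'): cv2.imwrite(f'pics/{n}1.png',cv2.cvtColor(r.snapshot(n),cv2.COLOR_RGB2BGR))
S=cv2.imread('pics/scene1.png');D=cv2.imread('pics/side1.png')
cv2.imwrite('pics/c2.png',np.hstack([cv2.resize(S[60:260,130:330],(400,400)),cv2.resize(D[140:340,170:370],(400,400))]))
E
```

```text
mean tcp [ 0.4574 -0.0211  0.258 ] sd [0.0001 0.0001 0.0001] F [ 0.11 -0.27 -1.38]
t 6.6 tcp [ 0.4575 -0.0207  0.2582] yang -2.57 tilt [-0.  0. -1.] F [-0.4 -0.7 -1.2] w 0.463
tx ty tz [ 0.1182  0.0011 -0.0023] spin -0.27
```

View pics/c2.png

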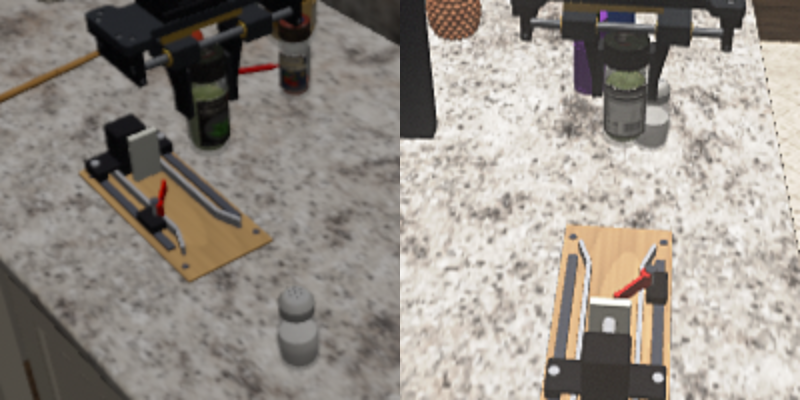

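Call:
play_rows:
  commands:
    - {"tx": 0.03,"ty": 0.001,"tz": 0,"spin": 0,"jaw": -0.6}
    - {"tx": 0.06,"ty": 0.001,"tz": 0,"spin": 0,"jaw": -0.6}
    - {"tx": 0.09,"ty": 0.001,"tz": 0,"spin": 0,"jaw": -0.6}
    - {"tx": 0.11,"ty": 0.001,"tz": 0,"spin": 0,"jaw": -0.6}
    - {"tx": 0.12,"ty": 0.001,"tz": 0,"spin": 0,"jaw": -0.6}
    - {"tx": 0.125,"ty": 0.001,"tz": 0,"spin": 0,"jaw": -0.6}
    - {"tx": 0.128,"ty": 0.001,"tz": 0,"spin": 0,"jaw": -0.6}
    - {"tx": 0.13,"ty": 0.001,"tz": 0,"spin": 0,"jaw": -0.6}

```text
t: 7.5
tool_pos: [0.4591, -0.0196, 0.1288]
eef_rot: [0.511, 0.489, -0.51, 0.489]
contact_force: [-0.0, 0.3, -1.4]
width: 0.461
```

Call:
play_rows:
  commands:
    - {"tx": 0.001,"ty": 0,"tz": 0,"spin": 0,"jaw": -0.6}
    - {"tx": 0.002,"ty": 0,"tz": 0,"spin": 0,"jaw": -0.6}
    - {"tx": 0.003,"ty": 0,"tz": 0,"spin": 0,"jaw": -0.6}
    - {"tx": 0.004,"ty": 0,"tz": 0,"spin": 0,"jaw": -0.6}
    - {"tx": 0.004,"ty": 0,"tz": 0,"spin": 0,"jaw": -0.6}

```text
t: 8.0
tool_pos: [0.4586, -0.0196, 0.1242]
eef_rot: [0.511, 0.489, -0.511, 0.489]
contact_force: [-0.5, -0.9, -1.0]
width: 0.463
```

```bash
python3 -c "
from h import *
avg();plan((.4587,-.0185,.124),-2.3)"
```

```text
mean tcp [ 0.4586 -0.0197  0.1242] sd [0. 0. 0.] F [-0.07 -0.43 -1.3 ]
t 8.2 tcp [ 0.4586 -0.0196  0.1243] yang -2.45 tilt [ 0.  0. -1.] F [ 0.1 -0.8 -0.6] w 0.461
tx ty tz [ 0.0003  0.     -0.0011] spin -0.15
```

Call:
play_rows:
  commands:
    - {"tx": 0.0005,"ty": 0,"tz": 0,"spin": 0,"jaw": -0.6}
    - {"tx": 0.001,"ty": 0,"tz": 0,"spin": 0,"jaw": -0.6}
    - {"tx": 0.001,"ty": 0,"tz": 0,"spin": 0,"jaw": -0.6}

```text
t: 8.5
tool_pos: [0.4588, -0.0197, 0.1241]
eef_rot: [0.511, 0.489, -0.51, 0.489]
contact_force: [-6.3, 0.2, 15.6]
width: 0.461
```

Call:
play_rows:
  commands:
    - {"tx": 0.0005,"ty": 0,"tz": 0,"spin": 0,"jaw": -0.6}
    - {"tx": 0.001,"ty": 0,"tz": 0,"spin": 0,"jaw": -0.6}
    - {"tx": 0.001,"ty": 0,"tz": 0,"spin": 0,"jaw": -0.6}

```text
t: 8.8
tool_pos: [0.4589, -0.0198, 0.124]
eef_rot: [0.511, 0.49, -0.51, 0.489]
contact_force: [-13.2, -0.2, 34.3]
width: 0.46
```

```bash
python3 -c "
from h import *
avg()"
```

```text
mean tcp [ 0.4589 -0.0198  0.124 ] sd [0. 0. 0.] F [-12.97  -0.58  33.67]
```

Call:
play_rows:
  commands:
    - {"tx": -0.001,"ty": 0,"tz": 0,"spin": 0,"jaw": -0.6}
    - {"tx": -0.002,"ty": 0,"tz": 0,"spin": 0,"jaw": -0.6}
    - {"tx": -0.002,"ty": 0,"tz": 0,"spin": 0,"jaw": -0.6}
    - {"tx": -0.002,"ty": 0,"tz": 0,"spin": 0,"jaw": 0.2}
    - {"tx": -0.002,"ty": 0,"tz": 0,"spin": 0,"jaw": 0.2}
    - {"tx": -0.002,"ty": 0,"tz": 0,"spin": 0,"jaw": 0.2}

```text
t: 9.6
tool_pos: [0.4586, -0.0197, 0.1242]
eef_rot: [0.511, 0.489, -0.511, 0.489]
contact_force: [0.3, 0.7, 0.3]
width: 0.581
```

```bash
python3 - <<'E'
from h import *
avg();plan((.4587,-.0185,.124),-2.3)
for n in('scene','side'): cv2.imwrite(f'pics/{n}2.png',cv2.cvtColor(r.snapshot(n),cv2.COLOR_RGB2BGR))
S=cv2.imread('pics/scene2.png');D=cv2.imread('pics/side2.png')
cv2.imwrite('pics/c3.png',np.hstack([cv2.resize(S[90:220,170:300],(400,400),interpolation=cv2.INTER_CUBIC),cv2.resize(D[200:330,210:340],(400,400),interpolation=cv2.INTER_CUBIC)]))
E
```

```text
mean tcp [ 0.4586 -0.0197  0.1242] sd [0. 0. 0.] F [-0.21  0.03  0.07]
t 9.8 tcp [ 0.4586 -0.0197  0.1242] yang -2.46 tilt [ 0.  0. -1.] F [ 0.6 -0.1  0.5] w 0.597
tx ty tz [ 0.0002  0.     -0.0012] spin -0.16
```

View pics/c3.png

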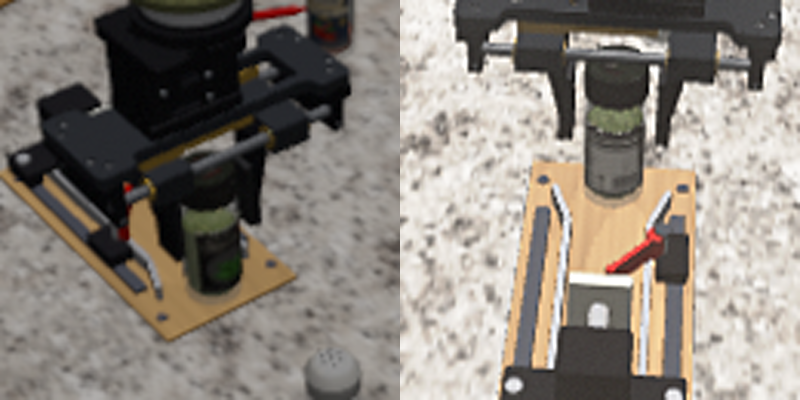

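The crop shows the jar standing free and upright on the apron, its base at (613,190) on the rack's centre line. The forces read zero. I'll regrip and feed it along the lane.

Call:
play_rows:
  commands:
    - {"tx": 0,"ty": 0,"tz": 0,"spin": 0,"jaw": -0.6}
    - {"tx": 0,"ty": 0,"tz": 0,"spin": 0,"jaw": -0.6}
    - {"tx": 0,"ty": 0,"tz": 0,"spin": 0,"jaw": -0.6}
    - {"tx": 0,"ty": 0,"tz": 0,"spin": 0,"jaw": -0.6}
    - {"tx": -0.0003,"ty": 0,"tz": 0,"spin": 0,"jaw": -0.6}
    - {"tx": -0.0003,"ty": 0,"tz": 0,"spin": 0,"jaw": -0.6}
  squeeze: 45

```text
t: 10.5
tool_pos: [0.4585, -0.0197, 0.1245]
eef_rot: [-0.511, -0.489, 0.511, -0.489]
contact_force: [0.5, -0.3, -0.5]
width: 0.461
```

Call:
play_rows:
  commands:
    - {"tx": 0,"ty": 0,"tz": -0.005,"spin": 0,"jaw": -0.6}
    - {"tx": 0,"ty": 0,"tz": -0.01,"spin": 0,"jaw": -0.6}
    - {"tx": 0,"ty": 0,"tz": -0.015,"spin": 0,"jaw": -0.6}
    - {"tx": 0,"ty": 0,"tz": -0.02,"spin": 0,"jaw": -0.6}
    - {"tx": 0,"ty": 0,"tz": -0.025,"spin": 0,"jaw": -0.6}
    - {"tx": 0,"ty": 0,"tz": -0.03,"spin": 0,"jaw": -0.6}
    - {"tx": 0,"ty": 0,"tz": -0.035,"spin": 0,"jaw": -0.6}
    - {"tx": 0,"ty": 0,"tz": -0.04,"spin": 0,"jaw": -0.6}

```text
t: 11.3
tool_pos: [0.4603, 0.0207, 0.1245]
eef_rot: [0.511, 0.489, -0.511, 0.489]
contact_force: [0.3, -0.6, -1.4]
width: 0.461
```

Call:
play_rows:
  commands:
    - {"tx": 0,"ty": 0,"tz": -0.005,"spin": 0,"jaw": -0.6}
    - {"tx": 0,"ty": 0,"tz": -0.01,"spin": 0,"jaw": -0.6}
    - {"tx": 0,"ty": 0,"tz": -0.015,"spin": 0,"jaw": -0.6}
    - {"tx": 0,"ty": 0,"tz": -0.02,"spin": 0,"jaw": -0.6}
    - {"tx": 0,"ty": 0,"tz": -0.025,"spin": 0,"jaw": -0.6}
    - {"tx": 0,"ty": 0,"tz": -0.03,"spin": 0,"jaw": -0.6}

```text
t: 11.9
tool_pos: [0.4616, 0.0507, 0.1245]
eef_rot: [0.511, 0.489, -0.511, 0.489]
contact_force: [0.2, 0.5, -1.4]
width: 0.46
```

Call:
play_rows:
  commands:
    - {"tx": 0,"ty": 0,"tz": -0.004,"spin": 0,"jaw": -0.6}
    - {"tx": 0,"ty": 0,"tz": -0.008,"spin": 0,"jaw": -0.6}
    - {"tx": 0,"ty": 0,"tz": -0.012,"spin": 0,"jaw": -0.6}
    - {"tx": 0,"ty": 0,"tz": -0.016,"spin": 0,"jaw": -0.6}
    - {"tx": 0,"ty": 0,"tz": -0.02,"spin": 0,"jaw": -0.6}

```text
t: 12.4
tool_pos: [0.4628, 0.0702, 0.1247]
eef_rot: [0.511, 0.489, -0.511, 0.489]
contact_force: [2.4, -4.7, -0.4]
width: 0.461
```

Call:
play_rows:
  commands:
    - {"tx": 0,"ty": 0,"tz": -0.004,"spin": 0,"jaw": -0.6}
    - {"tx": 0,"ty": 0,"tz": -0.008,"spin": 0,"jaw": -0.6}
    - {"tx": 0,"ty": 0,"tz": -0.012,"spin": 0,"jaw": -0.6}
    - {"tx": 0,"ty": 0,"tz": -0.015,"spin": 0,"jaw": -0.6}

```text
t: 12.8
tool_pos: [0.4631, 0.0857, 0.1246]
eef_rot: [0.511, 0.489, -0.51, 0.489]
contact_force: [2.4, -2.4, -1.3]
width: 0.462
```

Call:
play_rows:
  commands:
    - {"tx": 0,"ty": 0,"tz": -0.002,"spin": 0,"jaw": -0.6}
    - {"tx": 0,"ty": 0,"tz": -0.004,"spin": 0,"jaw": -0.6}
    - {"tx": 0,"ty": 0,"tz": -0.006,"spin": 0,"jaw": -0.6}
    - {"tx": 0,"ty": 0,"tz": -0.008,"spin": 0,"jaw": -0.6}
    - {"tx": 0,"ty": 0,"tz": -0.01,"spin": 0,"jaw": -0.6}

```text
t: 13.3
tool_pos: [0.4636, 0.0956, 0.1246]
eef_rot: [0.511, 0.489, -0.51, 0.489]
contact_force: [3.9, -1.8, -1.1]
width: 0.461
```

Call:
play_rows:
  commands:
    - {"tx": 0,"ty": 0,"tz": -0.001,"spin": 0,"jaw": -0.6}
    - {"tx": 0,"ty": 0,"tz": -0.002,"spin": 0,"jaw": -0.6}
    - {"tx": 0,"ty": 0,"tz": -0.003,"spin": 0,"jaw": -0.6}
    - {"tx": 0,"ty": 0,"tz": -0.004,"spin": 0,"jaw": -0.6}

```text
t: 13.7
tool_pos: [0.4637, 0.0993, 0.1246]
eef_rot: [0.511, 0.489, -0.511, 0.489]
contact_force: [4.0, 0.1, -0.9]
width: 0.459
```

Call:
play_rows:
  commands:
    - {"tx": 0,"ty": 0,"tz": -0.001,"spin": 0,"jaw": -0.6}
    - {"tx": 0,"ty": 0,"tz": -0.002,"spin": 0,"jaw": -0.6}
    - {"tx": 0,"ty": 0,"tz": -0.002,"spin": 0,"jaw": -0.6}

```text
t: 14.0
tool_pos: [0.4638, 0.1015, 0.1246]
eef_rot: [0.511, 0.489, -0.51, 0.489]
contact_force: [3.3, 0.3, -0.8]
width: 0.462
```

Call:
play_rows:
  commands:
    - {"tx": 0,"ty": 0,"tz": -0.001,"spin": 0,"jaw": -0.6}
    - {"tx": 0,"ty": 0,"tz": -0.002,"spin": 0,"jaw": -0.6}
    - {"tx": 0,"ty": 0,"tz": -0.002,"spin": 0,"jaw": -0.6}

```text
t: 14.3
tool_pos: [0.4639, 0.103, 0.1246]
eef_rot: [-0.511, -0.489, 0.511, -0.489]
contact_force: [2.2, -1.9, -0.3]
width: 0.464
```

Call:
play_rows:
  commands:
    - {"tx": 0,"ty": 0,"tz": -0.001,"spin": 0,"jaw": -0.6}
    - {"tx": 0,"ty": 0,"tz": -0.002,"spin": 0,"jaw": -0.6}
    - {"tx": 0,"ty": 0,"tz": -0.002,"spin": 0,"jaw": -0.6}

```text
t: 14.6
tool_pos: [0.4639, 0.1045, 0.1245]
eef_rot: [-0.51, -0.489, 0.511, -0.489]
contact_force: [2.5, -5.8, 1.9]
width: 0.465
```

Call:
play_rows:
  commands:
    - {"tx": 0,"ty": 0,"tz": -0.001,"spin": 0,"jaw": -0.6}
    - {"tx": 0,"ty": 0,"tz": -0.0015,"spin": 0,"jaw": -0.6}
    - {"tx": 0,"ty": 0,"tz": -0.0015,"spin": 0,"jaw": -0.6}

```text
t: 14.9
tool_pos: [0.464, 0.1053, 0.1245]
eef_rot: [-0.51, -0.489, 0.511, -0.489]
contact_force: [1.6, -8.3, 3.2]
width: 0.46
```

Call:
play_rows:
  commands:
    - {"tx": 0,"ty": 0,"tz": -0.0007,"spin": 0,"jaw": -0.6}
    - {"tx": 0,"ty": 0,"tz": -0.001,"spin": 0,"jaw": -0.6}
    - {"tx": 0,"ty": 0,"tz": -0.001,"spin": 0,"jaw": -0.6}

```text
t: 15.2
tool_pos: [0.464, 0.1059, 0.1245]
eef_rot: [-0.51, -0.488, 0.512, -0.489]
contact_force: [1.5, -9.8, 4.9]
width: 0.466
```

```bash
python3 -c "
from h import *
avg(5)"
```

```text
mean tcp [0.464  0.1059 0.1245] sd [0. 0. 0.] F [ 1.22 -9.98  4.54]
```

Call:
play_rows:
  commands:
    - {"tx": 0,"ty": 0,"tz": -0.0007,"spin": 0,"jaw": -0.6}
    - {"tx": 0,"ty": 0,"tz": -0.0014,"spin": 0,"jaw": -0.6}
    - {"tx": 0,"ty": 0,"tz": -0.0014,"spin": 0,"jaw": -0.6}

```text
t: 15.75
tool_pos: [0.464, 0.1067, 0.1245]
eef_rot: [-0.51, -0.488, 0.512, -0.489]
contact_force: [0.0, -12.4, 7.2]
width: 0.456
```

Call:
play_rows:
  commands:
    - {"tx": 0,"ty": 0,"tz": -0.0007,"spin": 0,"jaw": -0.6}
    - {"tx": 0,"ty": 0,"tz": -0.0014,"spin": 0,"jaw": -0.6}
    - {"tx": 0,"ty": 0,"tz": -0.0014,"spin": 0,"jaw": -0.6}

```text
t: 16.05
tool_pos: [0.4641, 0.1075, 0.1245]
eef_rot: [-0.51, -0.488, 0.512, -0.489]
contact_force: [0.2, -14.6, 8.5]
width: 0.458
```

```bash
python3 -c "
from h import *
avg(4);plan((.464,.106,.124),-2.3)"
```

```text
mean tcp [0.4641 0.1075 0.1245] sd [0. 0. 0.] F [  0.13 -14.8    8.45]
t 16.25 tcp [0.464  0.1075 0.1245] yang -2.61 tilt [-0.001 -0.003 -1.   ] F [ -0.4 -14.7   8.5] w 0.455
tx ty tz [0.0005 0.     0.0015] spin -0.31
```

Call:
play_rows:
  commands:
    - {"tx": 0,"ty": 0,"tz": -0.0006,"spin": 0,"jaw": -0.6}
    - {"tx": 0,"ty": 0,"tz": -0.0012,"spin": 0,"jaw": -0.6}
    - {"tx": 0,"ty": 0,"tz": -0.0012,"spin": 0,"jaw": -0.6}
    - {"tx": 0,"ty": 0,"tz": -0.0012,"spin": 0,"jaw": -0.6}

```text
t: 16.65
tool_pos: [0.4641, 0.1082, 0.1245]
eef_rot: [-0.51, -0.488, 0.513, -0.489]
contact_force: [-0.3, -16.7, 9.4]
width: 0.46
```

```bash
python3 - <<'E'
from h import *
avg(2)
for n in('scene','side'): cv2.imwrite(f'pics/{n}3.png',cv2.cvtColor(r.snapshot(n),cv2.COLOR_RGB2BGR))
S=cv2.imread('pics/scene3.png');D=cv2.imread('pics/side3.png')
cv2.imwrite('pics/c4.png',np.hstack([cv2.resize(S[100:200,160:260],(400,400),interpolation=cv2.INTER_CUBIC),cv2.resize(D[235:335,225:325],(400,400),interpolation=cv2.INTER_CUBIC)]))
E
```

```text
mean tcp [0.4641 0.1082 0.1245] sd [0. 0. 0.] F [ -0.43 -16.38   9.97]
```

View pics/c4.png

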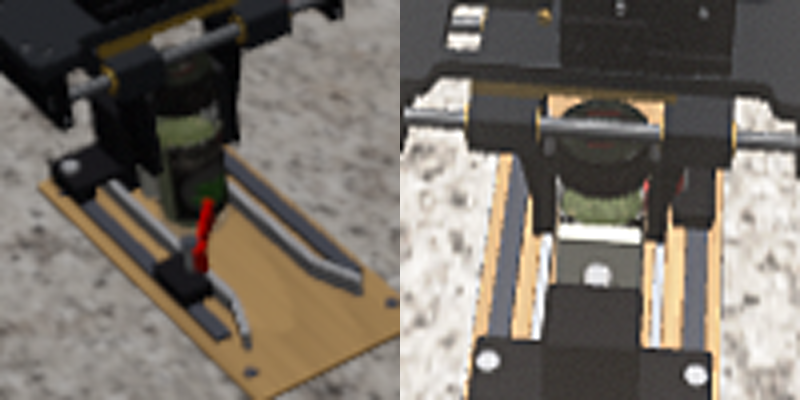

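The flap stands shut behind the jar at scene crop (205,235), at its original angle. The jar bears on the plate with about 16 N. I'll ease it back onto the flap before letting go.

Call:
play_rows:
  commands:
    - {"tx": 0,"ty": 0,"tz": 0.001,"spin": 0,"jaw": -0.6}
    - {"tx": 0,"ty": 0,"tz": 0.002,"spin": 0,"jaw": -0.6}
    - {"tx": 0,"ty": 0,"tz": 0.003,"spin": 0,"jaw": -0.6}
    - {"tx": 0,"ty": 0,"tz": 0.003,"spin": 0,"jaw": -0.6}

```text
t: 17.25
tool_pos: [0.464, 0.1063, 0.1245]
eef_rot: [-0.51, -0.488, 0.512, -0.489]
contact_force: [0.2, -12.0, 6.1]
width: 0.463
```

Call:
play_rows:
  commands:
    - {"tx": 0,"ty": 0,"tz": 0.001,"spin": 0,"jaw": -0.6}
    - {"tx": 0,"ty": 0,"tz": 0.001,"spin": 0,"jaw": -0.6}

```text
t: 17.45
tool_pos: [0.464, 0.1057, 0.1245]
eef_rot: [-0.51, -0.488, 0.512, -0.489]
contact_force: [1.2, -10.4, 4.7]
width: 0.462
```

Call:
play_rows:
  commands:
    - {"tx": 0,"ty": 0,"tz": 0.001,"spin": 0,"jaw": -0.6}
    - {"tx": 0,"ty": 0,"tz": 0.0015,"spin": 0,"jaw": -0.6}
    - {"tx": 0,"ty": 0,"tz": 0.0015,"spin": 0,"jaw": -0.6}

```text
t: 17.75
tool_pos: [0.4639, 0.1048, 0.1245]
eef_rot: [-0.51, -0.489, 0.511, -0.489]
contact_force: [1.8, -6.7, 3.0]
width: 0.46
```

```bash
python3 -c "
from h import *
avg(2)"
```

```text
mean tcp [0.4639 0.1048 0.1245] sd [0. 0. 0.] F [ 1.53 -7.04  2.81]
```

Call:
play_rows:
  commands:
    - {"tx": 0,"ty": 0,"tz": 0.0008,"spin": 0,"jaw": -0.6}
    - {"tx": 0,"ty": 0,"tz": 0.0008,"spin": 0,"jaw": -0.6}
    - {"tx": 0,"ty": 0,"tz": 0.0008,"spin": 0,"jaw": -0.6}

```text
t: 18.15
tool_pos: [0.4639, 0.1045, 0.1245]
eef_rot: [-0.511, -0.489, 0.511, -0.489]
contact_force: [2.4, -4.9, 2.4]
width: 0.462
```

```bash
python3 - <<'E'
from h import *
avg(2)
I=cv2.cvtColor(r.snapshot('scene'),cv2.COLOR_RGB2BGR);cv2.imwrite('pics/scene4.png',I)
for n in ('scene0','scene1','scene3','scene4'):
    J=cv2.imread(f'pics/{n}.png');h=cv2.cvtColor(J,cv2.COLOR_BGR2HSV)[130:200,180:250]
    m=cv2.inRange(h,(0,150,80),(6,255,255))|cv2.inRange(h,(174,150,80),(180,255,255))
    k,l,s,c=cv2.connectedComponentsWithStats(m);print(n,s[1:][s[1:,4]>5].tolist(),c[1:][s[1:,4]>5].round(1).tolist())
E
```

```text
mean tcp [0.4639 0.1045 0.1245] sd [0. 0. 0.] F [ 2.16 -5.59  2.12]
scene0 [[28, 20, 5, 14, 31]] [[30.3, 26.9]]
scene1 [[28, 20, 5, 14, 31]] [[30.3, 26.9]]
scene3 [[28, 20, 5, 14, 37]] [[30.1, 26.8]]
scene4 [[28, 20, 5, 14, 37]] [[30.1, 26.8]]
```

The flap's red blob sits exactly where it was when shut at the start. I'll ease off the last newtons and open.

Call:
play_rows:
  commands:
    - {"tx": 0,"ty": 0,"tz": 0.0007,"spin": 0,"jaw": -0.6}
    - {"tx": 0,"ty": 0,"tz": 0.0012,"spin": 0,"jaw": -0.6}
    - {"tx": 0,"ty": 0,"tz": 0.0012,"spin": 0,"jaw": -0.6}

```text
t: 18.6
tool_pos: [0.4639, 0.1043, 0.1245]
eef_rot: [0.511, 0.489, -0.511, 0.489]
contact_force: [2.9, -2.3, -0.3]
width: 0.459
```

Call:
play_rows:
  commands:
    - {"tx": 0,"ty": 0,"tz": 0,"spin": 0,"jaw": -0.04}
    - {"tx": 0,"ty": 0,"tz": 0,"spin": 0,"jaw": 0.1}
    - {"tx": 0,"ty": 0,"tz": 0,"spin": 0,"jaw": 0.3}
    - {"tx": 0,"ty": 0,"tz": 0,"spin": 0,"jaw": 0.5}
    - {"tx": 0,"ty": 0,"tz": 0,"spin": 0,"jaw": 0.6}
    - {"tx": 0,"ty": 0,"tz": 0,"spin": 0,"jaw": 0.6}
    - {"tx": 0,"ty": 0,"tz": 0,"spin": 0,"jaw": 0.6}

```text
t: 19.3
tool_pos: [0.4639, 0.1042, 0.1245]
eef_rot: [0.511, 0.489, -0.511, 0.489]
contact_force: [0.2, -0.0, 0.5]
width: 0.791
```

```bash
python3 -c "
from h import *
avg(2);plan((.464,.105,.25),-2.3)"
```

```text
mean tcp [0.4639 0.1042 0.1245] sd [0. 0. 0.] F [-0.04  0.28 -0.02]
t 19.4 tcp [0.4639 0.1042 0.1245] yang -2.45 tilt [-0.  0. -1.] F [-0.4 -0.6 -0.5] w 0.799
tx ty tz [-1.255e-01  1.000e-04 -8.000e-04] spin -0.15
```

Call:
play_rows:
  commands:
    - {"tx": -0.01,"ty": 0,"tz": 0,"spin": 0,"jaw": 0.6}
    - {"tx": -0.03,"ty": 0,"tz": 0,"spin": 0,"jaw": 0.6}
    - {"tx": -0.06,"ty": 0,"tz": 0,"spin": 0,"jaw": 0.6}
    - {"tx": -0.1,"ty": 0,"tz": 0,"spin": 0,"jaw": 0.6}
    - {"tx": -0.14,"ty": 0,"tz": 0,"spin": 0,"jaw": 0.6}
    - {"tx": -0.18,"ty": 0,"tz": 0,"spin": 0,"jaw": 0.6}
    - {"tx": -0.2,"ty": 0,"tz": 0,"spin": 0,"jaw": 0.6}
    - {"tx": -0.2,"ty": 0,"tz": 0,"spin": 0,"jaw": 0.6}

```text
t: 20.2
tool_pos: [0.4649, 0.1042, 0.3281]
eef_rot: [0.513, 0.489, -0.509, 0.489]
contact_force: [0.9, 0.5, -0.4]
width: 0.801
```

```bash
python3 - <<'E'
from h import *
avg(2)
for n in('scene','side'): cv2.imwrite(f'pics/{n}5.png',cv2.cvtColor(r.snapshot(n),cv2.COLOR_RGB2BGR))
S=cv2.imread('pics/scene5.png');D=cv2.imread('pics/side5.png')
cv2.imwrite('pics/c5.png',np.hstack([cv2.resize(S[90:250,160:320],(400,400),interpolation=cv2.INTER_CUBIC),cv2.resize(D[205:335,210:340],(400,400),interpolation=cv2.INTER_CUBIC)]))
E
```

```text
mean tcp [0.4646 0.1041 0.3271] sd [0.0003 0.     0.001 ] F [ 0.13  0.34 -0.36]
```

View pics/c5.png

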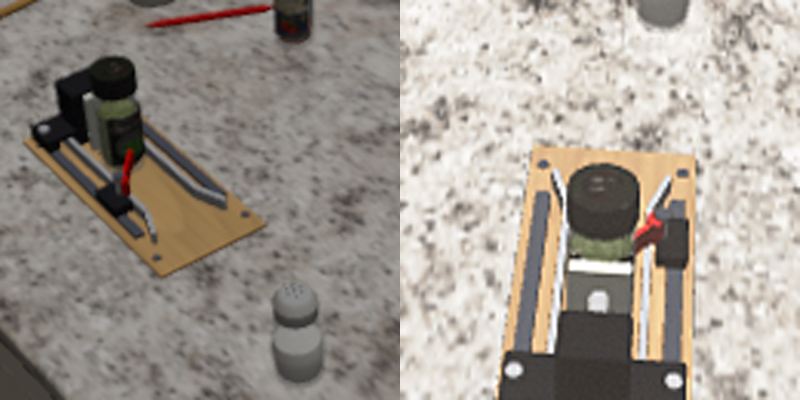

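The jar stands upright between the shut flap at scene crop (127,175) and the plate. The hand is well clear and the salt shaker hasn't moved, so I'll hand in.

```bash
python3 -c "
from h import *
print(r.job_done())"
```

```text
the job is handed in; nothing more can be done
None
```

The black-capped jar is in the rack behind the shut gate, standing upright and released. I handed the job in at about 20 s of the 54 s allowed; no verdict is reported.

- **Placing:** I stood the jar on the open front end and let go. A picture showed it upright on the centre line before I gripped it again.
- **Pushing:** I slid it along the lane through the flap. Contact with the gate read about 5 N, then dropped off. The push on the end plate peaked at about 16.5 N, under the 25 N limit.
- **Letting go:** I eased back until the flap took the load, with the hand force falling sharply over 0.2 mm. Then I opened and rose clear.

**Last checks:**
- The flap's red patch sits where it did when shut at the start.
- The jar looks upright against the plate, and the salt shaker appears unmoved.
- The force on the hand is about zero.

**Disagreements and things not measured:**
- The scene and side cameras differed by 8–12 mm along world y, so I used the wrist camera for the final positions.
- One step too far down on the front end pressed the jar onto the rack with 34 N before I backed off; it was clear of the gate then.
- I could not measure the final flap and plate pressure directly. From the plate's travel I expect about 7 to 8 N on each, so about 15 N together.

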